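Stow the tea tins in the sprung cabinet drawer

TASK

Put the loose green tea tins away in the tea cabinet, in the drawer that is empty apart from its cork liner (look through the clear top). With the orange-handled stick, press that drawer's spring latch through the small hole in the cabinet's back so that the drawer springs out, stand every tin upright inside it, push the drawer fully shut until the latch catches, and leave the stick lying on its dark pad. Do not open the biscuit drawer, and leave the mugs and the plant alone.

Things in the scene. Friction and masses are not known exactly. Their poses are not given: they have to be found in the camera images.
- cabinet: Oak tea cabinet, fixed, 150 mm deep (x), 336 mm wide (y), 94 mm high, clear top showing what the drawers hold. Origin at the centre of its underside; +x points out of the back panel with the two holes, -x is the front where the drawers come out. Two drawers side by side: 'left' centred on y = +81.5 mm, 'right' on y = -81.5 mm.
- hole_left (a point): Centre of the square 18 x 18 mm hole for the left drawer's latch, in the outer face of the back panel, 42 mm above the table, framed in brass; the panel is 7 mm thick. The hole's axis is the cabinet's x. The latch's red push plate hangs 11 mm in from the outer face.
- hole_right (a point): The same for the right drawer's latch.
- latch_left (a joint): Spring latch of the left drawer, rad: 0 at rest (holding), stops at 0.32; lets the drawer go at about 0.2. Push its plate with the dowel towards the cabinet's -x: the tip touches it 11 mm in from the panel's outer face, lets go at 15 to 16 mm, stops hard at about 17 to 18 mm. Takes 4 to 7 N; springs back to 0.
- latch_right (a joint): The same for the right drawer.
- drawer_left (a joint): Opening of the left drawer, m: about 0 shut and latched, 0.100 fully out (to the cabinet's -x). Once let go, a spring drives it fully out in about 1 s. Pushing it shut takes 1 to 3 N, then about 7 N over the last 15 mm where the latch clicks in; it goes to a stop at -0.004, by which it has caught, and settles at about 0. Not latched, it springs out again.
- drawer_right (a joint): The same for the right drawer.
- drawer_left_floor (a point): Middle of the left drawer's inner floor (moves with the drawer), 14 mm above the table; axes as the cabinet's. Inside 98 mm along x, 146 mm along y. Side and back walls reach 34 mm above the table, the front panel 40 mm. With the drawer fully out it lies 51 mm in front of the cabinet's front face.
- drawer_right_floor (a point): The same for the right drawer.
- drawer_left_front (a point): Middle of the outer face of the left drawer's white front panel, 25 mm above the table (moves with the drawer); the panel is 158 mm wide, from 9 to 40 mm above the table, 8 mm thick. This is where to push it shut. Keep the hand clear of the 94 mm high cabinet top when loading.
- drawer_right_front (a point): The same for the right drawer.
- liner: Loose cork liner, 94 x 142 x 4 mm, lying on the floor of the drawer that is to be filled (left or right, varies); origin at the centre of its underside. It travels with the drawer.
- biscuits: Blue tray of biscuits, 86 x 130 x 38 mm, filling the other drawer, which must stay shut; origin at the centre of its underside.
- tin1: Green tea tin with a brass band, upright cylinder 40 mm across and 52 mm high, about 90 g, heavier near its base, origin at the centre of its underside, z up. Two or all three of the tins are there; absent ones read None.
- tin2: As tin1.
- tin3: As tin1.
- stick: Latch stick lying flat: orange square grip 50 x 20 x 20 mm with a wooden dowel, 10 mm across and 70 mm long, in line with its middle, pointing to the stick's +x. Origin at the centre of the grip's underside, z up; the dowel's axis is 10 mm above it. 50 g. It starts on the pad.
- stick_tip (a point): Centre of the dowel's free end, 95 mm from the stick's origin along x and 10 mm above it.
- pad: Dark grey pad fixed to the table, 200 x 100 x 4 mm, where the stick belongs; origin at the centre of its underside, x along its length.
- mint_mug: Mint mug, 76 mm across, 85 mm high, handle at its +y; bystander.
- grey_mug: Grey mug of the same size; bystander.
- plant: Small plant in a white pot, 84 mm across, about 150 mm high; bystander.
There are look-alikes about, which are no part of the job. Leave any pink or red look-alike of the tin1 alone.

How it is judged:
By the outcome, as a careful person would: the job done as asked, in the order asked, and still so for the second after the job is handed in, with the robot touching nothing.
Of tin1, tin2, tin3 only 2 to 3 are there at a start; the rules pass over those that are not, and their reading is None.
At some moment in a run one of tin1, tin2, tin3, stick may be knocked a few centimetres aside while the robot is not near it.
It also fails if it takes over 210 s, if anything falls off the work surface, if the arm or the gripper's body presses on something with over 40 N, if the wrist force passes 120 N, or if a joint passes its speed limit or range.

ROBOT

A 6-joint arm with a two-finger parallel gripper is mounted at the origin on the work surface. World frame = base frame: x ahead of the robot, y to its left, z up, the work surface at z = 0. Lengths are in m, angles in rad, forces in N, time in s.
With the tool pointing down it reaches from about 0.375 to 0.9 m from the base axis. Payload 3.1 kg.
Tool frame: the origin (TCP) lies at the very end of the fingers, on their centre line; the grasp point (between the pads) lies 19 mm behind it; x points along the fingers, y is the direction in which the jaws open and shut, and the axes are right-handed (so a half turn about x gives the same grasp; the last joint's range is limited). The gripper opens to 87 mm and grips with 3 to 60 N. Pads are 19 mm wide; open, the fingers measure 117 mm over their backs; the gripper's body (75 mm by 190 mm) begins 51 mm behind the grasp point.
Start: joints at [1.065, 0.527, 1.433, -0, 1.181, -0.178], TCP at [0.201, 0.592, 0.223] pointing down, gripper open.
Joint ranges: [-3.08, 3.08], [-0.75, 2.2], [0.22, 2.44], [-1.43, 4.57], [0, 2.65], [-2.85, 2.85]. Speed limits (rad/s): [2.79, 2.79, 3.14, 3.14, 3.14, 3.14].

INTERFACE

Orientations are given as a unit quaternion [x, y, z, w].
In Python, from rig import robot gives the robot as it stands.
- The arm moves only by the tool carry_out, never from a script. Its argument "commands" is a list that holds one entry, the list of rows, each a list of 5 numbers: the opening, from 0 (shut) to 1 (fully open), then the shift along the tool's x, y, z in mm, then the turn about the tool's x in degrees. In form: [[[hand, x, y, z, twist], ...]]. A call has 1 to 8 rows; each row shifts and turns the pose as measured when the row begins, along the tool's axes as they then stand; what a row does not reach is not made up. A row lasts 1/12 s, in which the tool goes at most 41.7 mm and 7.16 degrees, less where a joint would pass 70% of its speed; a pose out of reach is approached as far as the arm can. A call with a gripper value outside its range is refused whole. The fingers move at their own pace and stop on an object; "force" is the grip in N (left out, the last holds). Time passes only in rows, so rows that do not move let the fingers close. It gives the time, the measured TCP pose, the force and the opening at its end, in the units of the state.
- robot.get_obs(): the state, without advancing time (a new reading comes with each control period).
- robot.camera(name): name is "side" or "top" or "wrist"; returns the picture (384x512x3 uint8, red, green, blue); there is no depth.
- robot.camera_model(name): a dict with "fx", "fy", "cx", "cy" (pixels), "R" (3x3) and "t" (3): a world point X has camera coordinates R X + t. Camera axes: x right, y down, z forward; pixel columns grow to the right and rows downward; lengths in m; the calibration is good to about 2 mm. A picture is of the moment at which its call begins: read the wrist's pose just before it. camera_model takes no time and is no camera call; for the wrist camera it gives the pose at the moment of the call.
- robot.hand_in(): hands the job in, once; it reports no verdict.
The state is a dict: "time": time; "q": joint angles; "joint_velocities": joint speeds; "joint_torque": joint torques, N m; "position": TCP position; "tool_rot": TCP orientation; "ft_force": force on the tool from outside, world axes, zero at the start; "moment": the same for the moment, N m; "grip_width": finger opening in m.
Only numpy, scipy, OpenCV 4.12 (cv2) and the standard library are available. Lean on these libraries where they do the work, as an engineer would, in place of code of your own. Each camera call takes 0.05 s, during which the arm holds its last target. There are 200 camera calls.

## Working session

There is one attempt and no reset: what is moved stays moved. The work goes in short steps, Python scripts to look and compute and a tool call to move; the robot and the scene stay as the last step left them, time stands still between calls to the robot, and variables do not carry over. Pictures are saved under pics/ and viewed, on a budget of 14 in all, crops included, one or two more only if the job needs it, and the job is handed in when it is done.

Besides the shell and the picture viewer there is one more tool, called after ">>>" as a command line: name --argument value ..., lists and objects as JSON in quotes. carry_out: Moves the arm, as the interface text tells. Its arguments: {"type":"object","properties":{"commands":{"type":"array"},"force":{"type":"number"}},"required":["commands"]}

```bash
mkdir -p pics; ls; cat > h.py <<'E'
import numpy as np, cv2
from rig import robot
def snap(cam,name):
    m=robot.camera_model(cam); im=robot.camera(cam)
    cv2.imwrite(f'pics/{name}.png',im[:,:,::-1]); return im,{k:np.array(v) for k,v in m.items()}
def ray(m,u,v,z):
    d=m['R'].T@np.array([(u-m['cx'])/m['fx'],(v-m['cy'])/m['fy'],1]); c=-m['R'].T@m['t']
    return c+d*(z-c[2])/d[2]
def proj(m,X):
    p=m['R']@np.array(X)+m['t']; return np.array([m['fx']*p[0]/p[2]+m['cx'],m['fy']*p[1]/p[2]+m['cy']])
E
python3 - <<'E'
from h import *
a,m=snap('top','top0'); b,n=snap('side','side0')
for k in (m,n): print(k['fx'],k['cx'],k['cy'],(-k['R'].T@k['t']).round(3),k['R'].round(3).tolist())
cv2.imwrite('pics/both.png',cv2.resize(np.vstack([a,b]),(512,768))[:,:,::-1])
print(robot.get_obs())
cv2.imwrite('pics/t2.png',cv2.resize(a,(800,600),interpolation=cv2.INTER_CUBIC)[:,:,::-1])
E
```

```text
pics
480.75036806972884 246.3724902733898 193.65107100544364 [0.478 0.003 1.275] [[-0.023, -1.0, 0.007], [-0.998, 0.023, -0.05], [0.05, -0.008, -0.999]]
354.5608042353731 258.77176928579496 194.23451994294456 [ 0.16  -0.771  0.656] [[0.897, -0.441, -0.018], [-0.262, -0.501, -0.825], [0.355, 0.745, -0.565]]
{'time': 0.1, 'q': array([ 1.06446541e+00,  5.28339107e-01,  1.43378387e+00, -1.83292099e-05,
        1.18137788e+00, -1.78494870e-01]), 'joint_velocities': array([ 9.13123744e-04, -1.61560498e-03, -3.83587138e-03,  1.63430527e-04,
       -1.28965858e-05, -3.12671956e-04]), 'joint_torque': array([-1.90813425e-04, -4.40987456e+01, -1.77150929e+01,  6.34915754e-02,
        5.33531466e-02, -5.40097017e-05]), 'position': array([0.20089705, 0.59113803, 0.22168734]), 'tool_rot': array([ 0.1147492 ,  0.69784933, -0.1160242 ,  0.69740757]), 'ft_force': array([-0.21399978,  0.49884252,  0.14171623]), 'moment': array([-0.05692106, -0.05775326,  0.02926791]), 'grip_width': 0.086652171840241}
```

View pics/t2.png

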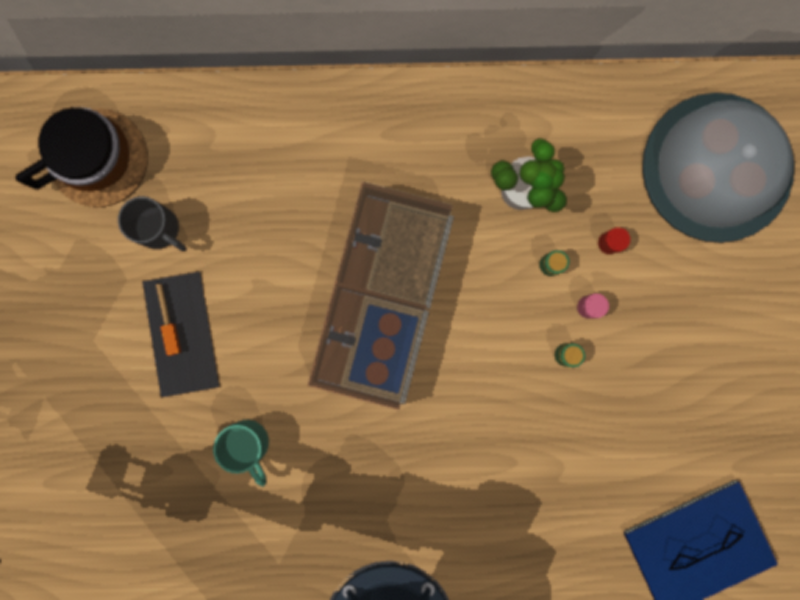

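View pics/side0.png

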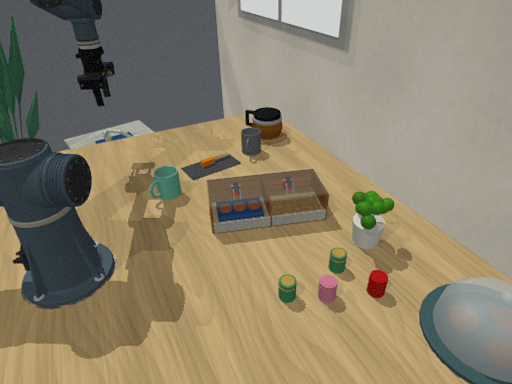

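```bash
cat >> h.py <<'E'
def blobs(mask,amin=15):
    n,l,s,c=cv2.connectedComponentsWithStats(mask.astype(np.uint8))
    return [(c[i].round(1),s[i,4],l==i) for i in range(1,n) if s[i,4]>=amin]
def hsv(im): return [x.astype(int) for x in cv2.split(cv2.cvtColor(im,cv2.COLOR_RGB2HSV))]
E
python3 - <<'E'
from h import *
a=cv2.imread('pics/top0.png')[:,:,::-1].copy(); m={k:np.array(v) for k,v in robot.camera_model('top').items()}
P=[ray(m,u/1.5625,v/1.5625,.094)[:2] for u,v in [(365,184),(452,212),(400,407),(310,384)]]
for i in range(4): print('corner',P[i].round(4), np.linalg.norm(P[i]-P[i-1]).round(4))
h,s,v=hsv(a)
for nm,mk,z in [('green',(h>55)&(h<90)&(s>110)&(v>40),.03),('yellowtop',(h>12)&(h<35)&(s>140)&(v>110),.052),('orange',(h>3)&(h<15)&(s>200)&(v>150),.024),('dark',(v<75)&(s<60),.004)]:
    for c,n,l in blobs(mk): print(nm,c,n,ray(m,*c,z).round(4)) if c[1]<330 else 0
from scipy.spatial.transform import Rotation as R
print(R.from_quat(robot.get_obs()['tool_rot']).as_matrix().round(3))
w=robot.camera_model('wrist');print(w)
E
```

```text
corner [0.7258 0.0211] 0.3274
corner [ 0.6781 -0.1158] 0.145
corner [ 0.3728 -0.026 ] 0.3182
corner [0.4119 0.1139] 0.1453
yellowtop [69.2 72. ] 33 [0.8626 0.442  0.052 ]
yellowtop [ 61.6 125.4] 335 [0.7244 0.462  0.052 ]
yellowtop [356.6 167.1] 98 [ 0.6005 -0.2901  0.052 ]
yellowtop [366.7 227. ] 101 [ 0.4471 -0.3106  0.052 ]
orange [108.3 217. ] 126 [0.4878 0.3526 0.024 ]
dark [487.  31.] 360 [ 0.9667 -0.6674  0.004 ]
dark [196.9  36.7] 2550 [0.9669 0.1163 0.004 ]
dark [429.6  31.7] 35 [ 0.9679 -0.5117  0.004 ]
dark [ 4.7 41.1] 51 [0.9653 0.6313 0.004 ]
dark [443.8 113.1] 1707 [ 0.7453 -0.5405  0.004 ]
dark [48.3 92.7] 1791 [0.8228 0.5151 0.004 ]
dark [ 29.7 114. ] 27 [0.7665 0.5645 0.004 ]
dark [ 94.8 142.6] 882 [0.6861 0.3923 0.004 ]
dark [234.9 153.2] 92 [0.6496 0.021  0.004 ]
dark [116.7 214.5] 2305 [0.494 0.336 0.004]
dark [249.1 208. ] 60 [ 0.5032 -0.0134  0.004 ]
dark [218.4 215.9] 84 [0.4842 0.0682 0.004 ]
dark [241.5 230.6] 40 [0.4441 0.0081 0.004 ]
dark [239.  245.3] 26 [0.4056 0.0155 0.004 ]
[[-0.001  0.322  0.947]
 [-0.002  0.947 -0.322]
 [-1.    -0.002 -0.   ]]
{'fx': 338.0380846665832, 'fy': 338.0380846665832, 'cx': 263.4932502701397, 'cy': 190.09990403675621, 'R': array([[ 0.32131161,  0.94697176, -0.00182389],
       [ 0.90227937, -0.30556144,  0.30417784],
       [ 0.28749051, -0.09938153, -0.95261352]]), 't': array([-0.62398177, -0.03646688,  0.39288618])}
```

>>> carry_out --commands '[[[1,0,-14,38,0],[1,0,-14,38,0],[1,0,-14,38,0],[1,0,-14,38,0],[1,0,-14,38,0],[1,0,-14,38,0],[1,0,-14,38,0],[1,0,0,0,0]]]'

```text
time: 0.77
position: [0.4262, 0.4082, 0.2171]
tool_rot: [0.11, 0.699, -0.113, 0.697]
ft_force: [-0.7, 1.5, 0.2]
grip_width: 0.087
```

>>> carry_out --commands '[[[1,0,0,0,-7],[1,0,0,0,-7],[1,0,0,0,-7],[1,0,0,0,-7],[1,0,0,0,0]]]'

```text
time: 1.18
position: [0.4279, 0.4042, 0.2145]
tool_rot: [-0.066, 0.708, 0.062, 0.701]
ft_force: [1.3, 0.3, 1.2]
grip_width: 0.0873
```

```bash
cat >> h.py <<'E'
from scipy.spatial.transform import Rotation as Ro
def go(x,y,z,yaw=None):
    "needed shift in tool axes (mm) and twist (deg); yaw = world angle of tool z in degrees"
    o=robot.get_obs(); M=Ro.from_quat(o['tool_rot']).as_matrix()
    cur=np.degrees(np.arctan2(M[1,2],M[0,2]))
    tw=0 if yaw is None else -((yaw-cur+180)%360-180)
    print('t',round(o['time'],2),'pos',o['position'].round(4),'yaw',round(cur,1),'down',M[:,0].round(3),'shift',(M.T@(np.array([x,y,z])-o['position'])*1000).round(1),'twist',round(tw,1),'grip',round(o['grip_width'],4),'F',o['ft_force'].round(1))
    return o,M
def orient(mask,m,z):
    p=np.argwhere(mask)[:,::-1]; w=np.array([ray(m,u,v,z)[:2] for u,v in p]); r=cv2.minAreaRect((w*1000).astype(np.float32)); return r
E
python3 - <<'E'
from h import *
go(.488,.3526,.2,10)
a,m=snap('wrist','w1'); h,s,v=hsv(a)
for c,n,l in blobs((h>3)&(h<15)&(s>190)&(v>120),100): print(c,n,ray(m,*c,.024),orient(l,m,.024))
E
```

```text
t 1.18 pos [0.4279 0.4042 0.2145] yaw 10.5 down [-0.009 -0.007 -1.   ] shift [ 14.2 -61.6  49.9] twist 0.5 grip 0.0873 F [1.3 0.3 1.2]
[216.4 212.2] 126 [0.48843931 0.36136659 0.024     ] ((483.7104797363281, 356.21551513671875), (55.14732360839844, 21.33336067199707), 8.426790237426758)
```

View pics/w1.png

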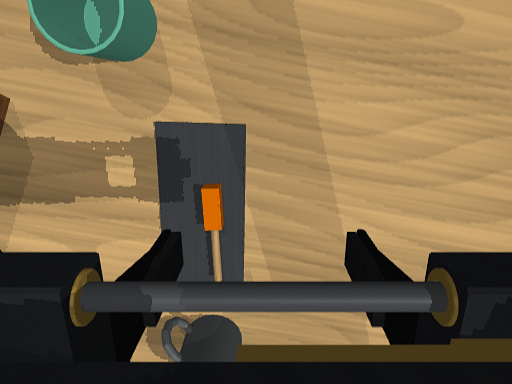

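>>> carry_out --commands '[[[1,0,-29,24,1],[1,0,-29,24,1],[1,30,0,0,0],[1,30,0,0,0],[1,30,0,0,0],[1,30,0,0,0],[1,20,0,0,0],[1,0,0,0,0]]]'

```text
time: 1.9
position: [0.4873, 0.3569, 0.0713]
tool_rot: [-0.042, 0.706, 0.041, 0.705]
ft_force: [-1.0, -0.4, 0.0]
grip_width: 0.0871
```

```bash
python3 - <<'E'
from h import *
go(.485,.356,.008,8.5)
a,m=snap('wrist','w2'); h,s,v=hsv(a)
for c,n,l in blobs((h>3)&(h<15)&(s>190)&(v>120),100): print(c,n,ray(m,*c,.024),orient(l,m,.024))
E
```

```text
t 1.9 pos [0.4873 0.3569 0.0713] yaw 6.7 down [-0.001 -0.001 -1.   ] shift [63.3 -0.5 -2.3] twist -1.8 grip 0.0871 F [-1.  -0.4  0. ]
[259.7 208.8] 2177 [0.48260289 0.35416404 0.024     ] ((484.0129089355469, 354.5323486328125), (54.08340835571289, 19.71156120300293), 12.021960258483887)
```

>>> carry_out --commands '[[[1,20,-1,-4,-4],[1,20,-1,0,0],[1,15,0,0,0],[1,5,0,0,0],[1,0,0,0,0]]]'

```text
time: 2.37
position: [0.4892, 0.3593, 0.0184]
tool_rot: [-0.064, 0.7, 0.067, 0.709]
ft_force: [-0.7, 0.1, 0.1]
grip_width: 0.0874
```

```bash
python3 -c "
from h import *
go(.483,.3545,.008,10)"
```

```text
t 2.37 pos [0.4892 0.3593 0.0184] yaw 10.6 down [ 0.012  0.006 -1.   ] shift [10.3 -3.6 -7.1] twist 0.6 grip 0.0874 F [-0.7  0.1  0.1]
```

>>> carry_out --commands '[[[1,6,-4,-7,0],[1,4,0,0,0],[0.2,0,0,0,0],[0.1,0,0,0,0],[0,0,0,0,0],[0,0,0,0,0],[0,0,0,0,0],[0,0,0,0,0]]]' --force 35

```text
time: 3.03
position: [0.4899, 0.3587, 0.017]
tool_rot: [-0.061, 0.694, 0.068, 0.714]
ft_force: [0.4, -0.4, 0.1]
grip_width: 0.055
```

>>> carry_out --commands '[[[0,0,0,0,0],[0,0,0,0,0],[0,0,0,0,0],[0,-25,0,0,0],[0,-30,0,0,0],[0,-30,0,0,0],[0,-30,0,0,0],[0,0,0,0,0]]]'

```text
time: 3.7
position: [0.4849, 0.356, 0.1327]
tool_rot: [-0.062, 0.697, 0.067, 0.711]
ft_force: [0.6, -0.2, 0.5]
grip_width: 0.0035
```

```bash
python3 -c "
from h import *
go(.483,.3545,.13,10)"
```

```text
t 3.7 pos [0.4849 0.356  0.1327] yaw 10.4 down [ 0.02   0.009 -1.   ] shift [ 2.7 -1.2 -2.2] twist 0.4 grip 0.0035 F [ 0.6 -0.2  0.5]
```

```bash
python3 - <<'E'
from h import *
a,m=snap('wrist','w3'); h,s,v=hsv(a)
for c,n,l in blobs((h>3)&(h<15)&(s>190)&(v>120),100): print(c,n,ray(m,*c,.024),orient(l,m,.024))
E
```

```text
[259.2 156.2] 114 [0.46063029 0.34911839 0.024     ] ((460.58203125, 348.5212097167969), (7.728765487670898, 20.43994140625), 27.484678268432617)
```

View pics/w3.png

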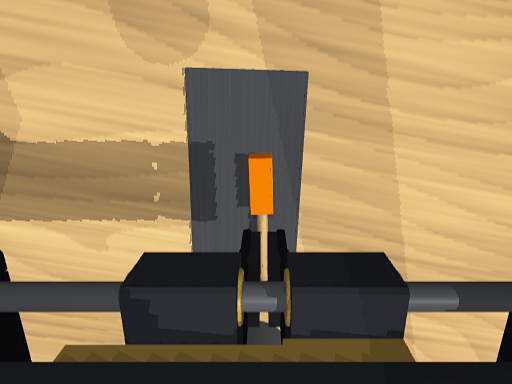

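```bash
python3 - <<'E'
from h import *
a=cv2.imread('pics/w3.png')[:,:,::-1].copy(); m={k:np.array(v) for k,v in robot.camera_model('wrist').items()}
h,s,v=hsv(a)
for c,n,l in blobs((h>3)&(h<22)&(s>230)&(v>200),100): print(c,n,ray(m,*c,.024),orient(l,m,.024))
for uv in [(250,158),(272,158),(249,213),(273,213)]: print(ray(m,*uv,.024))
print('tcp',proj(m,robot.get_obs()['position']), proj(m,[.485,.356,.024]))
go(.46,.35,.008,10)
E
```

```text
[260.7 185.6] 1273 [0.48296686 0.35387635 0.024     ] ((483.55987548828125, 353.8579406738281), (48.3129997253418, 19.065629959106445), 10.920280456542969)
[0.46141646 0.3411543  0.024     ]
[0.45820375 0.35867441 0.024     ]
[0.5090045  0.34844032 0.024     ]
[0.5053194  0.36863617 0.024     ]
tcp [262.56833198 248.93071501] [262.76854903 188.31611443]
t 3.75 pos [0.4837 0.3554 0.1305] yaw 10.4 down [ 0.016  0.008 -1.   ] shift [122.1  -1.6 -26.5] twist 0.4 grip 0.0023 F [-0.1 -0.8 -0.2]
```

>>> carry_out --commands '[[[0.5,0,0,0,0],[0.5,0,-1,0,0],[0.5,0,-1,0,-1],[0.5,25,0,0,0],[0.5,30,0,0,0],[0.5,30,0,0,0],[0.5,20,0,0,0],[0.5,10,0,0,0]]]'

```text
time: 4.42
position: [0.4846, 0.3528, 0.0075]
tool_rot: [-0.07, 0.698, 0.074, 0.708]
ft_force: [-0.3, -0.3, -0.2]
grip_width: 0.0418
```

```bash
python3 -c "
from h import *
go(.4836,.354,.008,10.5)"
```

```text
t 4.42 pos [0.4846 0.3528 0.0075] yaw 11.7 down [ 0.013  0.006 -1.   ] shift [-0.5  1.4 -0.7] twist 1.2 grip 0.0418 F [-0.3 -0.3 -0.2]
```

Good; close and wait.

>>> carry_out --commands '[[[0,0,0,0,0],[0,0,0,0,0],[0,0,0,0,0],[0,0,0,0,0],[0,0,0,0,0],[0,0,0,0,0],[0,0,0,0,0],[0,0,0,0,0]]]' --force 35

```text
time: 5.08
position: [0.4844, 0.3515, 0.0067]
tool_rot: [-0.072, 0.7, 0.074, 0.707]
ft_force: [-0.4, 0.0, -0.5]
grip_width: 0.0198
```

>>> carry_out --commands '[[[0,-15,0,0,0],[0,-25,0,0,0],[0,-30,0,0,0],[0,-30,0,0,0],[0,-30,0,0,0],[0,-30,0,0,0],[0,-20,0,0,0],[0,-10,0,0,0]]]'

```text
time: 5.75
position: [0.4787, 0.3493, 0.2005]
tool_rot: [-0.074, 0.704, 0.072, 0.702]
ft_force: [0.5, 0.0, -0.5]
grip_width: 0.0196
```

```bash
python3 -c "
from h import *
go(.48,.354,.17,-106.5)"
```

```text
t 5.75 pos [0.4787 0.3493 0.2005] yaw 11.9 down [-0.002 -0.002 -1.   ] shift [30.5  4.4  2.4] twist 118.4 grip 0.0196 F [ 0.5  0.  -0.5]
```

>>> carry_out --commands '[[[0,0,0,0,7],[0,0,0,0,7],[0,0,0,0,7],[0,0,0,0,7],[0,0,0,0,7],[0,0,0,0,7],[0,0,0,0,7],[0,0,0,0,7]]]'

```text
time: 6.42
position: [0.4786, 0.3499, 0.2071]
tool_rot: [0.275, 0.65, -0.272, 0.654]
ft_force: [-0.1, 0.3, -1.0]
grip_width: 0.02
```

>>> carry_out --commands '[[[0,0,0,0,7],[0,0,0,0,7],[0,0,0,0,7],[0,0,0,0,7],[0,0,0,0,7],[0,0,0,0,7],[0,0,0,0,7],[0,0,0,0,7]]]'

```text
time: 7.08
position: [0.4751, 0.3488, 0.2062]
tool_rot: [0.553, 0.441, -0.552, 0.441]
ft_force: [-0.2, -0.6, -0.5]
grip_width: 0.0198
```

```bash
python3 -c "
from h import *
go(.690,.2,.15,-106.5)"
```

```text
t 7.08 pos [0.4751 0.3488 0.2062] yaw -102.8 down [ 0.002 -0.    -1.   ] shift [ 56.6 242.5  97.4] twist 3.7 grip 0.0198 F [-0.2 -0.6 -0.5]
```

>>> carry_out --commands '[[[0,5,32,12,2],[0,7,32,12,2],[0,7,32,12,0],[0,7,32,12,0],[0,7,32,12,0],[0,7,32,12,0],[0,7,32,12,0],[0,7,15,12,0]]]'

```text
time: 7.75
position: [0.6798, 0.1888, 0.1511]
tool_rot: [0.568, 0.423, -0.567, 0.422]
ft_force: [0.6, 0.8, -1.0]
grip_width: 0.0197
```

```bash
python3 - <<'E'
from h import *
go(.690,.2,.15,-106.5)
a,m=snap('wrist','w4')
print(proj(m,[.6464,.0471,.042]))
for x in np.linspace(-.168,.168,3): pass
E
```

```text
t 7.75 pos [0.6798 0.1888 0.1511] yaw -106.6 down [ 0.     0.002 -1.   ] shift [  1.1   6.6 -13.6] twist -0.1 grip 0.0197 F [ 0.6  0.8 -1. ]
[273.05945534 330.3514521 ]
```

View pics/w4.png

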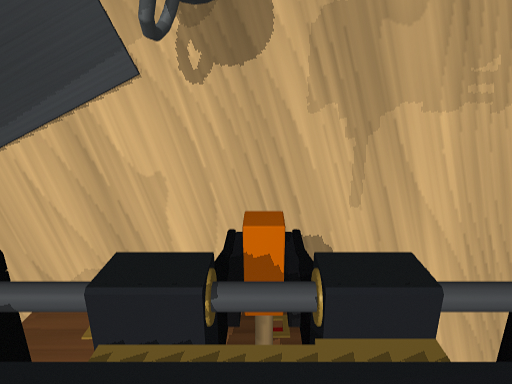

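```bash
python3 - <<'E'
from h import *
a=cv2.imread('pics/w4.png'); t=cv2.imread('pics/top0.png')
c1=cv2.resize(a[308:350,0:340],(790,98),interpolation=cv2.INTER_CUBIC)
c2=cv2.resize(a[308:350,220:330],(790,302),interpolation=cv2.INTER_CUBIC)
c3=cv2.resize(t[110:270,190:300],(330,480),interpolation=cv2.INTER_CUBIC)
cv2.imwrite('pics/w4c.png',np.vstack([c1,c2]))
E
```

```text
(no output)
```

View pics/w4c.png

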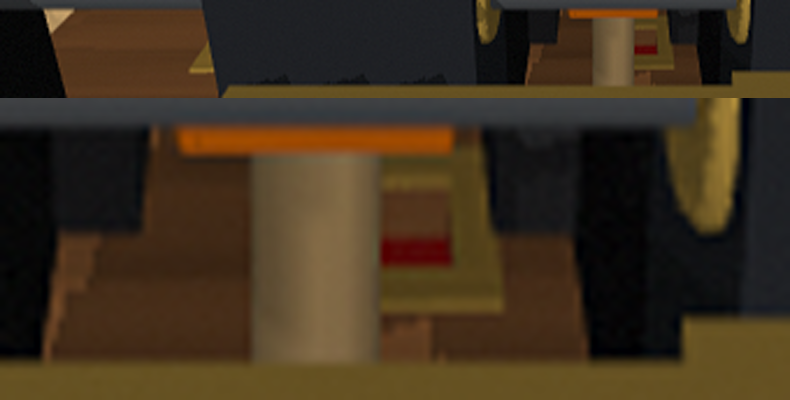

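```bash
python3 - <<'E'
from h import *
t=cv2.imread('pics/top0.png')
cv2.imwrite('pics/tc.png',cv2.resize(t[112:267,190:300],None,fx=3.8,fy=3.8,interpolation=cv2.INTER_CUBIC))
m={k:np.array(v) for k,v in robot.camera_model('wrist').items()}
x=np.array([.283,.959,0]);y=np.array([-.959,.283,0]); C=np.array([.547,-.0017,0])
c=-m['R'].T@m['t']
def pl(u,v,dx=0):
    d=m['R'].T@np.array([(u-m['cx'])/m['fx'],(v-m['cy'])/m['fy'],1]); s=(.075+dx-(c-C)@x)/(d@x); q=c+d*s-C; return (q@y*1000).round(1),(q[2]*1000).round(1)
for n,u,v in [('in top R',283,320.8),('in R low',283,331.4),('out bot R',290,337.5),('out R top',287.5,315),('dowel axis far',264,344),('left frame outer R low?',92,338)]: print(n,pl(u,v))
E
```

```text
in top R (np.float64(-92.4), np.float64(31.5))
in R low (np.float64(-91.6), np.float64(46.5))
out bot R (np.float64(-97.6), np.float64(54.6))
out R top (np.float64(-97.4), np.float64(22.8))
dowel axis far (np.float64(-73.5), np.float64(62.6))
left frame outer R low? (np.float64(86.5), np.float64(54.4))
```

View pics/tc.png

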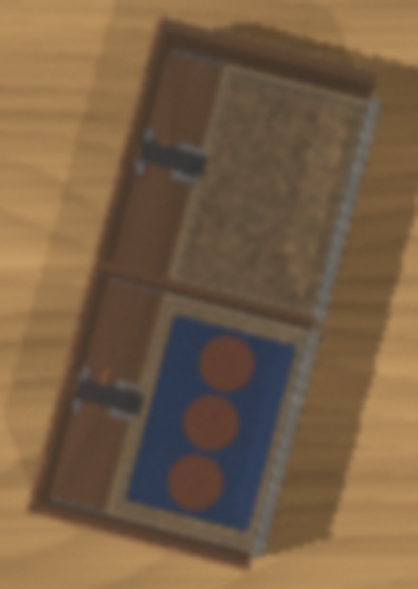

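```bash
python3 - <<'E'
from h import *
m={k:np.array(v) for k,v in robot.camera_model('top').items()}
px=[(232.6,116.7),(289.5,131.7),(255.8,260.7),(198.7,246.2)]
W=np.array([ray(m,u,v,.094)[:2] for u,v in px]); L=np.array([[.075,-.168],[-.075,-.168],[-.075,.168],[.075,.168]])
cw=W.mean(0); H=L.T@(W-cw); th=np.arctan2(H[0,1]-H[1,0],H[0,0]+H[1,1]); Rm=np.array([[np.cos(th),-np.sin(th)],[np.sin(th),np.cos(th)]])
print(cw,np.degrees(th),((L@Rm.T+cw-W)*1000).round(1).tolist())
print('hole R',cw+Rm@[.075,-.0815])
mw={k:np.array(v) for k,v in robot.camera_model('wrist').items()}; c=-mw['R'].T@mw['t']
n=np.array([*Rm[:,0],0]); yy=np.array([*Rm[:,1],0]); C=np.array([*cw,0])
for u,v in [(283,320.8),(283,331.4),(290,337.5),(82,338)]:
    d=mw['R'].T@np.array([(u-mw['cx'])/mw['fx'],(v-mw['cy'])/mw['fy'],1]); s=(.075-(c-C)@n)/(d@n); q=c+d*s-C; print((q@yy*1000).round(1),(q[2]*1000).round(1))
# stick: grip top edges
a=cv2.imread('pics/w4.png')[:,:,::-1].copy(); h,s,v=hsv(a)
for cc,nn,l in blobs((h>8)&(h<22)&(s>230)&(v>180),100): print(cc,nn)
print(go(.69,.2,.15)[0]['time'])
# dowel in the gap: edges u 255,272.8 at v 330
for z in (.151,.155,.16):print([ray(mw,u,v,z).round(4).tolist() for u,v in [(263.9,322),(263.9,342)]])
E
```

```text
[ 0.54992763 -0.00136782] 74.08713678720683 [[3.5, 1.2], [2.9, -2.9], [-4.5, -1.9], [-1.9, 3.6]]
hole R [0.64886767 0.04841289]
-90.2 34.0
-89.4 48.8
-95.4 56.9
97.7 54.6
[264.9 242. ] 1304
t 7.8 pos [0.6801 0.1851 0.1491] yaw -106.8 down [-0.002 -0.001 -1.   ] shift [ -1.    5.2 -17.1] twist 0 grip 0.0197 F [ 1.5 -1.4 -1.6]
7.8
[[0.6662, 0.1412, 0.151], [0.6622, 0.1278, 0.151]]
[[0.6672, 0.1443, 0.155], [0.6632, 0.1312, 0.155]]
[[0.6683, 0.1482, 0.16], [0.6645, 0.1355, 0.16]]
```

>>> carry_out --commands '[[[0,20,4,8,-0.5],[0,20,4,7,-0.5],[0,20,0,0,0],[0,20,0,0,0],[0,20,0,0,0],[0,10,0,0,0],[0,5,0,0,0],[0,2,0,0,0]]]'

```text
time: 8.47
position: [0.6838, 0.1641, 0.0267]
tool_rot: [-0.564, -0.426, 0.566, -0.425]
ft_force: [-1.0, -0.7, -0.5]
grip_width: 0.0198
```

```bash
python3 -c "
from h import *
go(.6833,.1685,.0347,-105.9)"
```

```text
t 8.47 pos [0.6838 0.1641 0.0267] yaw -106.1 down [-0.003 -0.001 -1.   ] shift [-8.  -1.7 -4. ] twist -0.2 grip 0.0198 F [-1.  -0.7 -0.5]
```

>>> carry_out --commands '[[[0,-4,-1,-2,0],[0,-3,-1,-1,0],[0,0,0,0,0],[0,0,0,0,0]]]'

```text
time: 8.8
position: [0.6839, 0.169, 0.0372]
tool_rot: [0.565, 0.425, -0.565, 0.426]
ft_force: [-0.7, 0.4, -0.2]
grip_width: 0.0197
```

```bash
python3 - <<'E'
from h import *
go(.6833,.1685,.0347,-105.9)
a,m=snap('wrist','w5')
go(.6833,.1685,.0347,-105.9)
c=a[300:362,180:340]
cv2.imwrite('pics/w5c.png',cv2.resize(c,(800,310),interpolation=cv2.INTER_CUBIC)[:,:,::-1])
print(proj(m,[.649,.0483,.042]),proj(m,[.649-.0026,.0483-.0106,.042]))
E
```

```text
t 8.8 pos [0.6839 0.169  0.0372] yaw -106.0 down [ 0. -0. -1.] shift [ 2.5 -0.4  0.7] twist -0.1 grip 0.0197 F [-0.7  0.4 -0.2]
t 8.85 pos [0.6843 0.1691 0.0376] yaw -106.0 down [ 0.001  0.    -1.   ] shift [ 2.9 -0.8  0.8] twist -0.1 grip 0.0197 F [1.1 0.2 0.3]
[264.2004699  429.86177328] [264.83582116 442.34881981]
```

View pics/w5c.png

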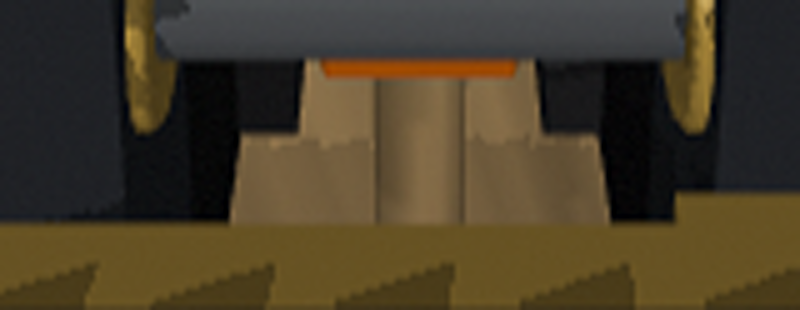

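>>> carry_out --commands '[[[0,2,-0.5,4,0],[0,1,0,6,0],[0,0,0,6,0],[0,0,0,6,0],[0,0,0,2,0],[0,0,0,0,0]]]'

```text
time: 9.35
position: [0.6774, 0.1434, 0.0366]
tool_rot: [0.566, 0.424, -0.563, 0.427]
ft_force: [0.4, -0.8, -0.3]
grip_width: 0.0195
```

```bash
python3 -c "
from h import *
go(.6708,.1247,.0347,-105.9)"
```

```text
t 9.35 pos [0.6774 0.1434 0.0366] yaw -106.0 down [ 0.005 -0.    -1.   ] shift [ 1.8 -1.2 19.8] twist -0.1 grip 0.0195 F [ 0.4 -0.8 -0.3]
```

>>> carry_out --commands '[[[0,1.5,-1,0,0],[0,1,-0.5,2,0],[0,0,0,4,0],[0,0,0,4,0],[0,0,0,0,0]]]'

```text
time: 9.77
position: [0.6737, 0.1348, 0.0337]
tool_rot: [0.568, 0.424, -0.563, 0.426]
ft_force: [0.0, 0.9, 0.3]
grip_width: 0.0199
```

```bash
python3 -c "
from h import *
go(.6708,.1247,.0347,-105.9)"
```

```text
t 9.77 pos [0.6737 0.1348 0.0337] yaw -106.1 down [ 0.007  0.003 -1.   ] shift [-1.   0.  10.5] twist -0.2 grip 0.0199 F [0.  0.9 0.3]
```

No contact and the tip is about 6 mm in the hole. On to the plate.

>>> carry_out --commands '[[[0,-0.5,0,3,0],[0,0,0,3,0],[0,0,0,3,0],[0,0,0,3,0],[0,0,0,3,0]]]'

```text
time: 10.18
position: [0.673, 0.1296, 0.0358]
tool_rot: [0.575, 0.425, -0.557, 0.422]
ft_force: [1.9, 10.1, 0.3]
grip_width: 0.0196
```

```bash
python3 - <<'E'
from h import *
go(.6708,.1247,.0347,-105.9)
snap('side','s6')
t=cv2.imread('pics/s6.png'); cv2.imwrite('pics/s6c.png',cv2.resize(t[140:320,180:420],None,fx=2.5,fy=2.5))
E
```

```text
t 10.18 pos [0.673  0.1296 0.0358] yaw -106.4 down [ 0.017  0.019 -1.   ] shift [ 1.  -0.7  5.3] twist -0.5 grip 0.0196 F [ 1.9 10.1  0.3]
```

View pics/s6c.png

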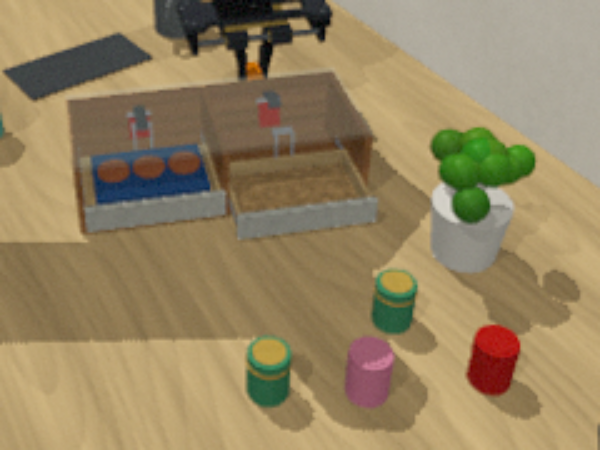

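>>> carry_out --commands '[[[0,0,0,-5,0],[0,0,0,-10,0],[0,0,0,-15,0],[0,0,0,-15,0],[0,0,0,-15,0],[0,-15,0,0,0],[0,-30,0,0,0],[0,-30,0,0,0]]]'

```text
time: 10.9
position: [0.6849, 0.1942, 0.1055]
tool_rot: [0.568, 0.429, -0.562, 0.421]
ft_force: [-0.3, 0.4, 0.3]
grip_width: 0.0198
```

>>> carry_out --commands '[[[0,-30,0,0,-7],[0,-30,0,0,-7],[0,0,0,0,-7],[0,0,0,0,-7],[0,0,0,0,-7],[0,0,0,0,-7],[0,0,0,0,-7],[0,0,0,0,-7]]]'

```text
time: 11.57
position: [0.691, 0.2052, 0.1794]
tool_rot: [0.298, 0.641, -0.284, 0.648]
ft_force: [0.0, 0.5, -0.7]
grip_width: 0.0198
```

>>> carry_out --commands '[[[0,0,0,0,-7],[0,0,0,0,-7],[0,0,0,0,-7],[0,0,0,0,-7],[0,0,0,0,-7],[0,0,0,0,-7],[0,0,0,0,-7],[0,0,0,0,-7]]]'

```text
time: 12.23
position: [0.6913, 0.2156, 0.179]
tool_rot: [-0.051, 0.7, 0.056, 0.711]
ft_force: [0.9, 0.3, -0.3]
grip_width: 0.0196
```

```bash
python3 - <<'E'
from h import *
go(.4844,.3515,.2,11)
a,m=snap('top','t7'); cv2.imwrite('pics/t7b.png',cv2.resize(a[60:300,60:440],(760,480),interpolation=cv2.INTER_CUBIC)[:,:,::-1])
E
```

```text
t 12.23 pos [0.6913 0.2156 0.179 ] yaw 8.7 down [ 0.015  0.009 -1.   ] shift [ -22.9  165.7 -183.8] twist -2.3 grip 0.0196 F [ 0.9  0.3 -0.3]
```

View pics/t7b.png

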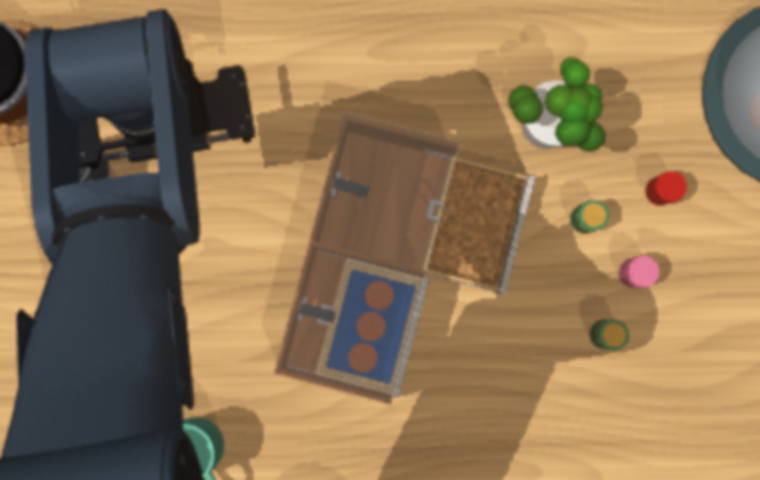

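>>> carry_out --commands '[[[0,0,20,-22,0],[0,0,24,-26,-1],[0,0,24,-26,-1],[0,0,24,-26,0],[0,0,24,-26,0],[0,0,20,-25,0],[0,0,10,-10,0],[0,0,0,0,0]]]'

```text
time: 12.95
position: [0.5028, 0.3408, 0.1753]
tool_rot: [-0.059, 0.698, 0.062, 0.711]
ft_force: [-0.7, -0.1, -0.4]
grip_width: 0.0198
```

```bash
python3 -c "
from h import *
go(.4844,.3515,.0085,11)"
```

```text
t 12.95 pos [0.5028 0.3408 0.1753] yaw 9.9 down [ 0.019  0.006 -1.   ] shift [166.5  13.2 -19.6] twist -1.1 grip 0.0198 F [-0.7 -0.1 -0.4]
```

>>> carry_out --commands '[[[0,20,7,-10,0],[0,30,6,-9,0],[0,30,0,0,0],[0,30,0,0,0],[0,20,0,0,0],[0,10,0,0,0],[0,3,0,0,0]]]'

```text
time: 13.53
position: [0.4958, 0.3578, 0.0315]
tool_rot: [-0.056, 0.691, 0.061, 0.719]
ft_force: [-0.6, -0.7, -0.9]
grip_width: 0.0192
```

```bash
python3 -c "
from h import *
go(.4844,.3515,.0085,11)"
```

```text
t 13.53 pos [0.4958 0.3578 0.0315] yaw 9.5 down [ 0.039  0.011 -0.999] shift [ 22.5  -4.5 -13.2] twist -1.5 grip 0.0192 F [-0.6 -0.7 -0.9]
```

>>> carry_out --commands '[[[0,4,-2,-6,0],[0,5,-2,-6,0],[0,5,0,-1,0],[0,4,0,0,0],[0,2,0,0,0],[0,1,0,0,0],[0,0,0,0,0]]]'

```text
time: 14.12
position: [0.488, 0.3522, 0.0118]
tool_rot: [-0.054, 0.688, 0.061, 0.721]
ft_force: [-0.4, -0.1, -0.6]
grip_width: 0.02
```

```bash
python3 -c "
from h import *
go(.4844,.3515,.0085,11)"
```

```text
t 14.12 pos [0.488  0.3522 0.0118] yaw 9.3 down [ 0.046  0.014 -0.999] shift [ 3.1 -0.1 -3.8] twist -1.7 grip 0.02 F [-0.4 -0.1 -0.6]
```

>>> carry_out --commands '[[[0,2.5,0,-1,0],[0,2.5,0,0,0],[0,0,0,0,0],[0,0,0,0,0],[0.4,0,0,0,0],[0.5,0,0,0,0],[0.5,0,0,0,0],[0.5,0,0,0,0]]]'

```text
time: 14.78
position: [0.4888, 0.353, 0.0079]
tool_rot: [-0.053, 0.686, 0.061, 0.723]
ft_force: [0.0, -0.1, -0.7]
grip_width: 0.0382
```

>>> carry_out --commands '[[[0.5,0,0,0,0],[0.6,-10,0,0,0],[0.7,-25,0,0,0],[0.8,-30,0,0,0],[0.8,-30,0,0,0],[0.8,-30,0,0,0],[0.8,-30,0,0,0],[0.8,-30,0,0,0]]]'

```text
time: 15.45
position: [0.4746, 0.3476, 0.1959]
tool_rot: [-0.055, 0.692, 0.059, 0.717]
ft_force: [0.5, -0.1, 0.2]
grip_width: 0.0692
```

```bash
python3 - <<'E'
from h import *
go(.60,-.29,.22,0)
a,m=snap('wrist','w8'); h,s,v=hsv(a)
for c,n,l in blobs((h>3)&(h<22)&(s>230)&(v>150),100): print(c,n,ray(m,*c,.024),orient(l,m,.024))
b,m=snap('top','t8'); h,s,v=hsv(b)
for c,n,l in blobs((h>12)&(h<35)&(s>140)&(v>110),50): print('tin',c,n,ray(m,*c,.052).round(4))
for c,n,l in blobs((h>55)&(h<90)&(s>100)&(v>30),15): print('green',c,n,ray(m,*c,.03).round(4))
E
```

```text
t 15.45 pos [0.4746 0.3476 0.1959] yaw 9.3 down [ 0.035  0.008 -0.999] shift [ -24.9 -649.4   21.9] twist 9.3 grip 0.0692 F [ 0.5 -0.1  0.2]
[266. 179.] 859 [0.49002383 0.35358829 0.024     ] ((490.6048889160156, 353.7538146972656), (49.75453186035156, 18.95332908630371), 9.283839225769043)
tin [ 61.7 125.4] 332 [0.7244 0.4618 0.052 ]
tin [303.5 174.1] 1074 [ 0.5856 -0.1537  0.052 ]
tin [356.6 167.1] 98 [ 0.6005 -0.2901  0.052 ]
tin [366.7 227. ] 101 [ 0.4471 -0.3106  0.052 ]
green [157.5 277.4] 71 [0.3299 0.2262 0.03  ]
green [163.5 301.4] 51 [0.2686 0.2117 0.03  ]
```

>>> carry_out --commands '[[[0.8,-3,0,0,6],[0.8,0,0,0,7],[0.8,0,0,0,7],[0.8,0,0,0,6],[0.8,0,-20,10,0],[0.8,0,-32,16,0],[0.8,0,-32,16,0],[0.8,0,-32,16,0]]]'

```text
time: 16.22
position: [0.4956, 0.224, 0.2065]
tool_rot: [0.116, 0.682, -0.096, 0.716]
ft_force: [-0.0, -0.1, 0.5]
grip_width: 0.0698
```

>>> carry_out --commands '[[[0.8,0,-32,16,0],[0.8,0,-32,16,0],[0.8,0,-32,16,0],[0.8,0,-32,16,0],[0.8,0,-32,16,0],[0.8,0,-32,16,0],[0.8,0,-32,16,0],[0.8,0,-32,16,0]]]'

```text
time: 16.88
position: [0.5377, -0.0709, 0.2026]
tool_rot: [0.115, 0.684, -0.095, 0.715]
ft_force: [0.1, 1.5, -0.2]
grip_width: 0.0695
```

```bash
python3 - <<'E'
from h import *
go(.60,-.29,.18,-16)
m={k:np.array(v) for k,v in robot.camera_model('top').items()}
for u,v in [(477,225),(455,158),(525,178),(497,292),(430,270)]: print(ray(m,u/2+60,v/2+60,.02))
E
```

```text
t 16.88 pos [ 0.5377 -0.0709  0.2026] yaw -17.1 down [ 0.047  0.021 -0.999] shift [  21.  -191.9  123.1] twist -1.1 grip 0.0695 F [ 0.1  1.5 -0.2]
[ 0.59293405 -0.14478998  0.02      ]
[ 0.68197727 -0.11834787  0.02      ]
[ 0.65350637 -0.20968563  0.02      ]
[ 0.50454611 -0.16844039  0.02      ]
[ 0.53529001 -0.08163538  0.02      ]
```

>>> carry_out --commands '[[[0.8,0,-25,16,-0.5],[0.8,0,-32,20,-0.5],[0.8,0,-32,20,0],[0.8,0,-32,20,0],[0.8,0,-32,20,0],[0.8,0,-20,13,0],[0.8,0,-10,6,0],[0.8,0,0,0,0]]]'

```text
time: 17.55
position: [0.594, -0.2978, 0.1987]
tool_rot: [0.111, 0.685, -0.093, 0.714]
ft_force: [-0.4, 1.0, 0.3]
grip_width: 0.0694
```

```bash
python3 - <<'E'
from h import *
go(.60,-.29,.18,-16)
a,m=snap('wrist','w9'); h,s,v=hsv(a)
for c,n,l in blobs((h>12)&(h<35)&(s>140)&(v>90),150): print('yel',c,n,ray(m,*c,.052).round(4)) if n<6000 else 0
for c,n,l in blobs((h>50)&(h<95)&(s>100)&(v>20),150): print('grn',c,n,ray(m,*c,.03).round(4))
E
```

```text
t 17.55 pos [ 0.594  -0.2978  0.1987] yaw -16.6 down [ 0.045  0.019 -0.999] shift [19.1  8.6  2.8] twist -0.6 grip 0.0694 F [-0.4  1.   0.3]
yel [191.4   9.9] 737 [ 0.4496 -0.3104  0.052 ]
yel [507.6  75.1] 399 [ 0.5747 -0.0639  0.052 ]
yel [481.7  85.6] 518 [ 0.577  -0.0867  0.052 ]
yel [476.1 117.8] 228 [ 0.6043 -0.0937  0.052 ]
yel [470.8 140.8] 157 [ 0.6244 -0.1001  0.052 ]
yel [465.5 168.5] 415 [ 0.6503 -0.1073  0.052 ]
yel [269.4 172.5] 751 [ 0.5988 -0.2885  0.052 ]
yel [113.8 297.7] 633 [ 0.6841 -0.4868  0.052 ]
yel [418.8 301.7] 207 [ 0.7918 -0.1713  0.052 ]
yel [264.8 347.1] 318 [ 0.7998 -0.3524  0.052 ]
grn [194.7  17.4] 485 [ 0.4519 -0.3121  0.03  ]
grn [213.   24.1] 159 [ 0.4612 -0.2987  0.03  ]
grn [265.3 147.6] 192 [ 0.5797 -0.286   0.03  ]
grn [268.7 167.9] 501 [ 0.6007 -0.2887  0.03  ]
grn [314.4 271.6] 664 [ 0.7335 -0.2732  0.03  ]
grn [340.6 329.3] 790 [ 0.8235 -0.2619  0.03  ]
```

View pics/w9.png

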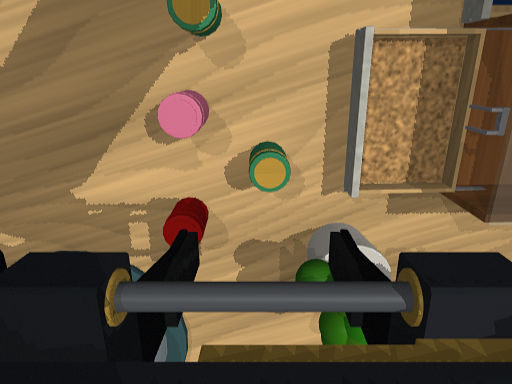

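>>> carry_out --commands '[[[0.8,15,3,-2,0],[0.8,25,2,-2,0],[0.8,30,0,0,0],[0.8,30,0,0,0],[0.8,15,0,0,0],[0.8,0,0,0,0]]]'

```text
time: 18.1
position: [0.5943, -0.2788, 0.0826]
tool_rot: [0.111, 0.686, -0.09, 0.714]
ft_force: [0.2, 0.1, -0.7]
grip_width: 0.0694
```

```bash
python3 -c "
from h import *
go(.599,-.289,.028,-16)"
```

```text
t 18.1 pos [ 0.5943 -0.2788  0.0826] yaw -16.4 down [ 0.043  0.024 -0.999] shift [ 54.5 -10.4   5.5] twist -0.4 grip 0.0694 F [ 0.2  0.1 -0.7]
```

>>> carry_out --commands '[[[0.8,0,-7,4,0],[0.8,3,-5,3,0],[0.8,12,0,0,0],[0.8,18,0,0,0],[0.8,14,0,0,0],[0.8,4,0,0,0],[0.8,0,0,0,0]]]'

```text
time: 18.68
position: [0.6036, -0.2915, 0.035]
tool_rot: [0.109, 0.683, -0.09, 0.717]
ft_force: [0.5, 0.4, 0.7]
grip_width: 0.0695
```

```bash
python3 -c "
from h import *
go(.599,-.289,.028,-16)"
```

```text
t 18.68 pos [ 0.6036 -0.2915  0.035 ] yaw -16.2 down [ 0.051  0.019 -0.998] shift [ 6.8  0.9 -5.4] twist -0.2 grip 0.0695 F [0.5 0.4 0.7]
```

>>> carry_out --commands '[[[0.8,4,0,-4,0],[0.8,4,0,-2,0],[0.3,0,0,0,0],[0.3,0,0,0,0],[0.3,0,0,0,0],[0.3,0,0,0,0],[0.3,0,0,0,0],[0.3,0,0,0,0]]]' --force 20

```text
time: 19.35
position: [0.5997, -0.2913, 0.0303]
tool_rot: [0.108, 0.68, -0.092, 0.719]
ft_force: [0.4, -0.4, -0.8]
grip_width: 0.0394
```

>>> carry_out --commands '[[[0.3,0,0,0,0],[0.3,0,0,0,0],[0.3,-10,0,0,0],[0.3,-20,0,0,0],[0.3,-25,0,0,0],[0.3,-15,0,0,0],[0.3,-5,0,0,0],[0.3,0,0,0,0]]]'

```text
time: 20.02
position: [0.5943, -0.2918, 0.1088]
tool_rot: [0.108, 0.682, -0.091, 0.718]
ft_force: [0.7, 0.3, -1.5]
grip_width: 0.0397
```

```bash
python3 -c "
from h import *
C=np.array([.5934,-.1449]); x=np.array([.274,.962]); y=np.array([-.962,.274])
for s in(-1,1): print(C-x*.006+s*y*.036)
go(*(C-x*.006-y*.036),.12,-16)"
```

```text
[ 0.626388 -0.160536]
[ 0.557124 -0.140808]
t 20.02 pos [ 0.5943 -0.2918  0.1088] yaw -16.2 down [ 0.054  0.017 -0.998] shift [ -7.2 135.3  -5.3] twist -0.2 grip 0.0397 F [ 0.7  0.3 -1.5]
```

>>> carry_out --commands '[[[0.3,0,20,-1,0],[0.3,-1,30,-1,0],[0.3,-1,30,-1,0],[0.3,-1,28,-1,0],[0.3,0,15,0,0],[0.3,0,6,0,0],[0.3,0,0,0,0]]]'

```text
time: 20.6
position: [0.6255, -0.164, 0.1127]
tool_rot: [0.11, 0.682, -0.093, 0.717]
ft_force: [-0.1, -0.3, -0.9]
grip_width: 0.0396
```

```bash
python3 -c "
from h import *
go(.6264,-.1605,.052,-16)"
```

```text
t 20.6 pos [ 0.6255 -0.164   0.1127] yaw -16.5 down [ 0.051  0.017 -0.999] shift [60.7  1.8 -2.8] twist -0.5 grip 0.0396 F [-0.1 -0.3 -0.9]
```

>>> carry_out --commands '[[[0.3,10,1,-1,0],[0.3,18,1,-2,0],[0.3,18,0,0,0],[0.3,10,0,0,0],[0.3,4,0,0,0],[0.3,0,0,0,0]]]'

```text
time: 21.1
position: [0.6261, -0.1651, 0.0478]
tool_rot: [0.111, 0.682, -0.095, 0.717]
ft_force: [-0.2, 4.1, 9.4]
grip_width: 0.0395
```

```bash
python3 -c "
from h import *
go(.6264,-.1605,.0485,-16)"
```

```text
t 21.1 pos [ 0.6261 -0.1651  0.0478] yaw -16.8 down [ 0.053  0.015 -0.998] shift [-0.6  4.5 -1. ] twist -0.8 grip 0.0395 F [-0.2  4.1  9.4]
```

>>> carry_out --commands '[[[0.3,-1,0,0,0],[0.6,0,0,0,0],[0.65,0,0,0,0],[0.65,0,0,0,0],[0.65,0,0,0,0],[0.65,-8,0,0,0],[0.65,-15,0,0,0],[0.65,-25,0,0,0]]]'

```text
time: 21.77
position: [0.6205, -0.1679, 0.0946]
tool_rot: [0.113, 0.684, -0.095, 0.714]
ft_force: [-0.2, -0.1, 1.1]
grip_width: 0.0565
```

>>> carry_out --commands '[[[0.8,-30,0,0,0],[0.8,-15,0,0,0],[0.8,0,0,0,0]]]'

```text
time: 22.02
position: [0.6203, -0.1699, 0.1474]
tool_rot: [0.112, 0.682, -0.096, 0.717]
ft_force: [0.5, -0.4, 0.1]
grip_width: 0.0669
```

```bash
python3 - <<'E'
from h import *
go(.448,-.3106,.16,-16)
a,m=snap('top','t10'); h,s,v=hsv(a)
for c,n,l in blobs((h>12)&(h<35)&(s>140)&(v>110),50): print('tin',c,n,ray(m,*c,.052).round(4))
a,m=snap('side','s10'); cv2.imwrite('pics/s10c.png',cv2.resize(a[140:320,180:420],None,fx=2,fy=2)[:,:,::-1])
E
```

```text
t 22.02 pos [ 0.6203 -0.1699  0.1474] yaw -16.9 down [ 0.052  0.014 -0.999] shift [ -23.6 -184.3 -123.1] twist -0.9 grip 0.0669 F [ 0.5 -0.4  0.1]
tin [ 78.5 104.4] 508 [0.7778 0.4186 0.052 ]
tin [108.5 214.7] 136 [0.4934 0.3442 0.052 ]
tin [366.7 227. ] 99 [ 0.4471 -0.3106  0.052 ]
```

View pics/s10c.png

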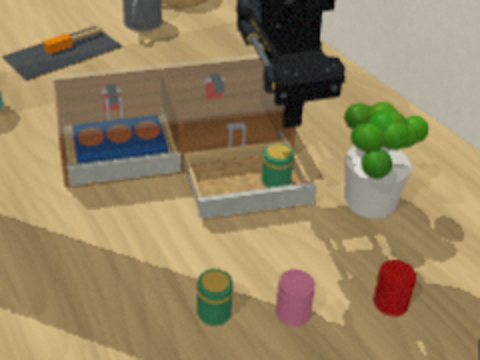

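>>> carry_out --commands '[[[0.8,-3,-20,-13,-1],[0.8,-3,-32,-21,0],[0.8,-3,-32,-21,0],[0.8,-3,-32,-21,0],[0.8,-3,-30,-20,0],[0.8,-3,-20,-13,0],[0.8,0,-8,-6,0],[0.8,0,0,0,0]]]'

```text
time: 22.78
position: [0.4511, -0.3039, 0.1421]
tool_rot: [0.107, 0.689, -0.084, 0.712]
ft_force: [0.3, 0.8, 0.1]
grip_width: 0.0698
```

```bash
python3 - <<'E'
from h import *
a,m=snap('wrist','w11'); h,s,v=hsv(a)
for c,n,l in blobs((h>12)&(h<35)&(s>140)&(v>90),150): print('yel',c,n,ray(m,*c,.052).round(4)) if n<6000 else 0
go(.448,-.3106,.07,-16)
E
```

```text
yel [251.  187.1] 1102 [ 0.4452 -0.3088  0.052 ]
yel [418.6 300.8] 220 [ 0.5918 -0.1935  0.052 ]
yel [473.6 345.6] 230 [ 0.6599 -0.1479  0.052 ]
t 22.83 pos [ 0.4519 -0.3034  0.1421] yaw -15.5 down [ 0.037  0.028 -0.999] shift [ 71.7 -10.6  -3.9] twist 0.5 grip 0.0696 F [-1.1 -0.3 -0.1]
```

>>> carry_out --commands '[[[0.8,5,-6,-4,0],[0.8,20,-5,-3,0],[0.8,25,-1,0,0],[0.8,15,0,0,0],[0.8,5,0,0,0],[0.8,0,0,0,0]]]'

```text
time: 23.33
position: [0.4501, -0.3073, 0.0666]
tool_rot: [0.104, 0.688, -0.08, 0.714]
ft_force: [-0.2, -0.5, 0.2]
grip_width: 0.0694
```

```bash
python3 -c "
from h import *
go(.4465,-.3095,.03,-16)"
```

```text
t 23.33 pos [ 0.4501 -0.3073  0.0666] yaw -15.0 down [ 0.04   0.028 -0.999] shift [36.3 -4.4 -4. ] twist 1.0 grip 0.0694 F [-0.2 -0.5  0.2]
```

>>> carry_out --commands '[[[0.8,0,-3,-3,0],[0.8,8,-2,-2,0],[0.8,14,0,0,0],[0.8,12,0,0,0],[0.8,4,0,0,0],[0.8,0,0,0,0]]]'

```text
time: 23.83
position: [0.4484, -0.3105, 0.0289]
tool_rot: [0.1, 0.686, -0.08, 0.716]
ft_force: [1.0, 0.3, -0.5]
grip_width: 0.0694
```

```bash
python3 -c "
from h import *
go(.4465,-.3095,.03,-16)"
```

```text
t 23.83 pos [ 0.4484 -0.3105  0.0289] yaw -14.7 down [ 0.045  0.023 -0.999] shift [-1.1  0.5 -2.1] twist 1.3 grip 0.0694 F [ 1.   0.3 -0.5]
```

>>> carry_out --commands '[[[0.3,0,0,0,0],[0.3,0,0,0,0],[0.3,0,0,0,0],[0.3,0,0,0,0],[0.3,0,0,0,0],[0.3,0,0,0,0],[0.3,0,0,0,0],[0.3,0,0,0,0]]]' --force 20

```text
time: 24.5
position: [0.4496, -0.312, 0.0321]
tool_rot: [0.099, 0.685, -0.081, 0.717]
ft_force: [0.1, -0.2, -1.2]
grip_width: 0.0395
```

>>> carry_out --commands '[[[0.3,-10,0,0,0],[0.3,-20,0,0,0],[0.3,-25,0,0,0],[0.3,-20,0,0,1],[0.3,-5,0,0,1],[0.3,0,0,0,0]]]'

```text
time: 25.0
position: [0.4443, -0.3126, 0.1157]
tool_rot: [0.113, 0.685, -0.093, 0.714]
ft_force: [-0.6, -0.6, -1.4]
grip_width: 0.0394
```

```bash
python3 -c "
from h import *
go(.5571,-.1408,.12,-16)"
```

```text
t 25.0 pos [ 0.4443 -0.3126  0.1157] yaw -16.8 down [ 0.045  0.022 -0.999] shift [  4.5 197.   58.5] twist -0.8 grip 0.0394 F [-0.6 -0.6 -1.4]
```

>>> carry_out --commands '[[[0.3,0,20,6,-0.5],[0.3,0,32,9,0],[0.3,0,32,10,0],[0.3,0,32,10,0],[0.3,0,32,10,0],[0.3,0,26,8,0],[0.3,0,12,3,0],[0.3,0,0,0,0]]]'

```text
time: 25.67
position: [0.5522, -0.1447, 0.1186]
tool_rot: [0.112, 0.686, -0.092, 0.713]
ft_force: [0.9, 0.4, -1.3]
grip_width: 0.0396
```

```bash
python3 -c "
from h import *
go(.5571,-.1408,.052,-16)"
```

```text
t 25.67 pos [ 0.5522 -0.1447  0.1186] yaw -16.6 down [ 0.041  0.023 -0.999] shift [66.8  2.9  1.5] twist -0.6 grip 0.0396 F [ 0.9  0.4 -1.3]
```

>>> carry_out --commands '[[[0.3,10,2,1,0],[0.3,20,1,0,0],[0.3,20,0,0,0],[0.3,10,0,0,0],[0.3,4,0,0,0],[0.3,0,0,0,0]]]'

```text
time: 26.17
position: [0.555, -0.1421, 0.0489]
tool_rot: [0.113, 0.687, -0.092, 0.712]
ft_force: [1.5, 6.8, 15.9]
grip_width: 0.0396
```

```bash
python3 -c "
from h import *
go(.5571,-.1408,.05,-16)"
```

```text
t 26.17 pos [ 0.555  -0.1421  0.0489] yaw -16.8 down [ 0.039  0.025 -0.999] shift [-1.   1.8  1.7] twist -0.8 grip 0.0396 F [ 1.5  6.8 15.9]
```

On the liner. Release and rise.

>>> carry_out --commands '[[[0.3,-1,0,0,0],[0.6,0,0,0,0],[0.65,0,0,0,0],[0.65,0,0,0,0],[0.65,0,0,0,0],[0.65,-8,0,0,0],[0.65,-15,0,0,0],[0.65,-25,0,0,0]]]'

```text
time: 26.83
position: [0.5493, -0.1454, 0.0959]
tool_rot: [0.116, 0.69, -0.093, 0.708]
ft_force: [0.2, 0.1, 0.0]
grip_width: 0.0564
```

>>> carry_out --commands '[[[0,-30,0,0,0],[0,-20,-15,0,0],[0,0,-30,5,0],[0,0,-32,5,0],[0,0,-32,5,0],[0,0,-20,2,0],[0,0,0,0,0],[0,0,0,0,0]]]'

```text
time: 27.5
position: [0.5284, -0.2819, 0.1563]
tool_rot: [0.111, 0.685, -0.095, 0.714]
ft_force: [-0.5, 0.1, 0.7]
grip_width: 0.0112
```

```bash
python3 - <<'E'
from h import *
C=np.array([.5934,-.1449]); x=np.array([.274,.962])
print('front face',C-x*.057)
go(*(C-x*.10),.03,-16)
a,m=snap('wrist','w12'); cv2.imwrite('pics/w12c.png',a[:,:,::-1])
E
```

```text
front face [ 0.577782 -0.199734]
t 27.5 pos [ 0.5284 -0.2819  0.1563] yaw -16.8 down [ 0.044  0.018 -0.999] shift [128.5  46.1  19.5] twist -0.8 grip 0.0112 F [-0.5  0.1  0.7]
```

View pics/w12c.png

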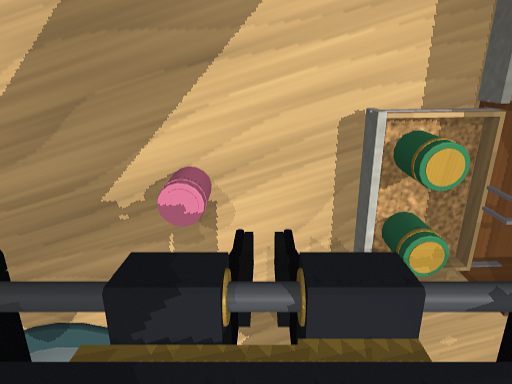

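>>> carry_out --commands '[[[0,10,15,10,0],[0,25,15,9,-0.5],[0,30,6,0,0],[0,28,0,0,0],[0,15,0,0,0],[0,4,0,0,0],[0,0,0,0,0]]]'

```text
time: 28.13
position: [0.5655, -0.2408, 0.0458]
tool_rot: [0.105, 0.685, -0.088, 0.716]
ft_force: [-0.6, -0.6, 0.7]
grip_width: 0.0005
```

```bash
python3 -c "
from h import *
C=np.array([.5934,-.1449]); x=np.array([.274,.962])
go(*(C-x*.10),.032,-16)"
```

```text
t 28.13 pos [ 0.5655 -0.2408  0.0458] yaw -15.8 down [ 0.046  0.017 -0.999] shift [13.8 -0.6  0. ] twist 0.2 grip 0.0005 F [-0.6 -0.6  0.7]
```

>>> carry_out --commands '[[[0,7,0,0,0],[0,6,0,0,0],[0,3,0,0,0],[0,0,6,0,0],[0,0,8,0,0],[0,0,8,0,0],[0,0,8,0,0]]]'

```text
time: 28.72
position: [0.5772, -0.2108, 0.034]
tool_rot: [0.105, 0.682, -0.09, 0.718]
ft_force: [0.3, 0.0, -0.6]
grip_width: 0.0004
```

```bash
python3 -c "
from h import *
C=np.array([.5934,-.1449]); x=np.array([.274,.962])
go(*(C-x*-.03),.031,-16)"
```

```text
t 28.72 pos [ 0.5772 -0.2108  0.034 ] yaw -15.8 down [ 0.053  0.014 -0.999] shift [ 5.6 97.7 -2.5] twist 0.2 grip 0.0004 F [ 0.3  0.  -0.6]
```

>>> carry_out --commands '[[[0,1,8,0,0],[0,1,8,0,0],[0,0.5,8,0,0],[0,0.5,8,0,0],[0,0.5,8,0,0],[0,0.5,8,0,0]]]'

```text
time: 29.22
position: [0.5921, -0.1617, 0.0333]
tool_rot: [0.101, 0.682, -0.091, 0.719]
ft_force: [-2.5, -3.4, 1.8]
grip_width: 0.0003
```

```bash
python3 -c "
from h import *
C=np.array([.5934,-.1449]); x=np.array([.274,.962])
go(*(C-x*-.03),.031,-16)"
```

```text
t 29.22 pos [ 0.5921 -0.1617  0.0333] yaw -15.6 down [ 0.055  0.008 -0.998] shift [ 3.2 46.5 -3.3] twist 0.4 grip 0.0003 F [-2.5 -3.4  1.8]
```

>>> carry_out --commands '[[[0,0.5,7,-0.5,0],[0,0.5,7,-0.5,0],[0,0.5,7,-0.5,0],[0,0.5,7,-0.5,0],[0,0.5,7,0,0]]]'

```text
time: 29.63
position: [0.6026, -0.1252, 0.0324]
tool_rot: [0.1, 0.68, -0.091, 0.721]
ft_force: [-4.2, -6.3, 3.1]
grip_width: 0.0007
```

```bash
python3 -c "
from h import *
C=np.array([.5934,-.1449]); x=np.array([.274,.962])
go(*(C-x*-.034),.031,-16)"
```

```text
t 29.63 pos [ 0.6026 -0.1252  0.0324] yaw -15.6 down [ 0.059  0.005 -0.998] shift [ 1.4 12.5 -3.5] twist 0.4 grip 0.0007 F [-4.2 -6.3  3.1]
```

>>> carry_out --commands '[[[0,0.5,6,-1,0],[0,0.5,6,-0.5,0],[0,0.5,6,0,0]]]'

```text
time: 29.88
position: [0.6074, -0.1092, 0.0321]
tool_rot: [0.097, 0.679, -0.093, 0.722]
ft_force: [-10.0, -30.0, 4.1]
grip_width: 0.0001
```

>>> carry_out --commands '[[[0,0.5,6,0,0],[0,0.5,6,0,0]]]'

```text
time: 30.05
position: [0.6072, -0.1104, 0.0324]
tool_rot: [0.086, 0.681, -0.096, 0.721]
ft_force: [-12.9, -29.0, 7.4]
grip_width: 0.001
```

```bash
python3 -c "
from h import *
C=np.array([.5934,-.1449]); x=np.array([.274,.962])
o,_=go(*(C-x*-.034),.031,-16); print((o['position'][:2]-C)@x)"
```

```text
t 30.05 pos [ 0.6072 -0.1104  0.0324] yaw -14.8 down [ 0.054 -0.022 -0.998] shift [ 1.2 -2.8 -3.9] twist 1.2 grip 0.001 F [-12.9 -29.    7.4]
0.0369443104790746
```

>>> carry_out --commands '[[[0,0,-5,0,0],[0,0,-8,0,0],[0,0,-15,0,0],[0,0,-20,0,0],[0,-5,-25,0,0],[0,-20,-20,0,0],[0,-30,0,0,0],[0,-30,0,0,0]]]'

```text
time: 30.72
position: [0.5709, -0.1928, 0.109]
tool_rot: [0.094, 0.69, -0.091, 0.712]
ft_force: [0.7, -0.2, -0.5]
grip_width: 0.0005
```

>>> carry_out --commands '[[[0.3,-30,-20,-20,0],[0.3,-20,-25,-25,0],[0.3,0,-25,-25,0],[0.3,0,-25,-25,0],[0.3,0,-10,-10,0],[0.3,0,0,0,0]]]'

```text
time: 31.22
position: [0.4425, -0.2636, 0.1606]
tool_rot: [0.095, 0.685, -0.088, 0.717]
ft_force: [-1.3, -0.6, 0.3]
grip_width: 0.0245
```

```bash
python3 - <<'E'
from h import *
go(.5,-.3,.2)
a,m=snap('top','t14'); b,n=snap('side','s14')
p=np.vstack([cv2.resize(a[60:280,60:420],(720,440)),cv2.resize(b[110:300,100:440],(720,400))])
cv2.imwrite('pics/fin.png',cv2.resize(p,(514,600),interpolation=cv2.INTER_AREA)[:,:,::-1])
E
```

```text
t 31.22 pos [ 0.4425 -0.2636  0.1606] yaw -14.9 down [ 0.047  0.004 -0.999] shift [-36.8 -19.9  66.5] twist 0 grip 0.0245 F [-1.3 -0.6  0.3]
```

View pics/fin.png

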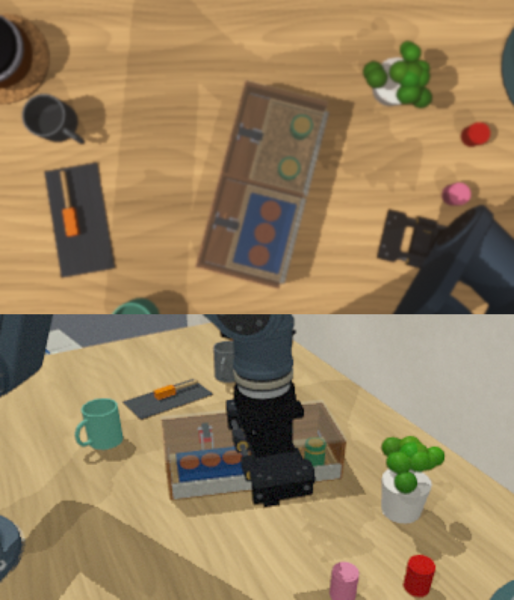

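```bash
python3 - <<'E'
from h import *
a,m=snap('top','t15'); h,s,v=hsv(a)
mk=(v<85)&(s<70); mk[:,160:]=0; mk[:165]=0
c,n,l=max(blobs(cv2.morphologyEx(mk.astype(np.uint8),cv2.MORPH_CLOSE,np.ones((9,9)))),key=lambda b:b[1])
print(n,orient(l,m,.004))
r=orient(l,m,.004)
th=np.radians(r[2]); d=(np.array([.584,.369])*1000-r[0]); print(d@[np.cos(th),np.sin(th)],d@[-np.sin(th),np.cos(th)])
for c,n,l in blobs((h>3)&(h<18)&(s>200)&(v>150),60): print(c,n,ray(m,*c,.024).round(4))
print(robot.get_obs()['ft_force'].round(1))
E
```

```text
2473 ((496.9917907714844, 339.52447509765625), (194.54859924316406, 96.33899688720703), 8.706087112426758)
90.46727172148975 15.9658319135577
[108.9 215.1] 125 [0.4927 0.351  0.024 ]
[-0.  -0.3 -0.5]
```

```bash
python3 -c "
from rig import robot
print(robot.hand_in(), robot.get_obs()['time'])"
```

```text
the job is handed in; nothing more can be done
the job is handed in; nothing more can be done
```

The job is done and handed in at about 31 s of the 210 s allowed. Only two green tins were there. The empty drawer with the cork liner was the right one.

- **What I did:** I pressed the right latch through its hole with the stick and the drawer sprang out. I then laid the stick back on its pad, stood both tins upright on the liner, and pushed the drawer in to its hard stop.
- **Last check, drawers and tins:** the last top and side pictures show the drawer still shut after the hand backed off. In the top picture both tins are visible through the clear top. The biscuit drawer is shut.
- **Last check, stick:** it lies on the pad, its tip about 10 mm inside the pad's end by measurement.
- **Last check, other things:** I never touched the mugs, the plant or the pink and red look-alikes. The last pictures show nothing out of place.
- **What went wrong or was rough:** the first grasp of the stick closed empty because I lifted before the fingers had shut; the second held. The push at the drawer's stop reached about 32 N with the fingertips, below the 40 N limit. The hand was tilted about 3° for most of the work, with no visible effect.

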